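# Find the access cover of the bench power trunking and push it open

## Robot

A 7-joint arm with a two-finger parallel gripper is mounted at the origin on the work surface. World frame = base frame: x ahead of the robot, y to its left, z up, the work surface at z = 0. Lengths are in m, angles in rad, forces in N, time in s.
With the tool pointing down it reaches from about 0.425 to 0.925 m from the base axis. Payload 6.8 kg.
Tool frame: the origin (TCP) lies at the very end of the fingers, on their centre line; the grasp point (between the pads) lies 19 mm behind it; z points along the fingers, y is the line along which they close (so a half turn about z gives the same grasp; the last joint's range is limited). The gripper opens to 85 mm and grips with 20 to 120 N. Pads are 22 mm wide; open, the fingers measure 114 mm over their backs; the gripper's body (76 mm by 85 mm) begins 54 mm behind the grasp point. The pads swing forward as they close: fully open they stand 13 mm farther back than shut.
Start: joints at [-1.374, 0.477, 0.022, 1.555, -0.011, 1.109, -0.083], TCP at [0.203, 0.644, 0.231] pointing down, gripper open.
Joint ranges: [-2.96, 2.96], [-0.34, 2.1], [-1.41, 1.46], [0.24, 2.44], [-1.37, 4.51], [0.17, 1.92], [-2.96, 2.96]. Speed limits (rad/s): [2.39, 2.39, 3.14, 3.14, 3.14, 3.14, 3.14].

## Interface

Orientations are given as a rotation vector (axis times angle).
In Python, from bench import get_obs, viewer, r gives the robot as it stands. The module is installed in compiled form; this text tells all that it offers.
- The arm moves only by the tool play_rows, never from a script. Its argument "commands" is a list that holds one entry, the list of rows, each a list of 5 numbers: the gripper's target within -1 to 1 (shut at 1, half-way at 0, fully open at -1), then the shift along the tool's x, y, z scaled (see below), then the turn about the tool's z scaled (see below). A call has 1 to 12 rows; each row is the pose to reach, as a shift and turn from the pose commanded when the call began, along the tool's axes at that moment; what a row does not reach only later rows make up. The controller multiplies each number of a shift by 0.2 m and each number of a turn by pi/2 rad. A row lasts 1/12 s, in which the tool goes at most 41.7 mm and 7.16 degrees, less where a joint would pass 70% of its speed; a pose out of reach is approached as far as the arm can. A call with a number of a shift or a turn outside -1 to 1 is refused whole. A call with a gripper value outside its range is refused whole. The fingers move at their own pace and stop on an object; "grip_force" is the grip in N (left out, the last holds). Time passes only in rows, so rows that repeat a pose let the fingers close. It gives the time, the measured TCP pose, the force, the opening and the grip force at its end, in the units of the state.
- get_obs(): the state, without advancing time (a new reading comes with each control period).
- viewer.grab_frame(name): name is "scene" or "top" or "wrist"; returns a dict with "pixels" (480x640x3 uint8, red, green, blue), "fovy" (degrees; the focal length in pixels is half the picture's height over the tangent of half this angle, whatever the lens; pixels are square), "cx", "cy" (the principal point, pixels), "world_to_cam" (4x4, takes a point from world to camera coordinates); the wrist camera has in their place "hand_eye" (4x4, takes a point from camera to tool coordinates, whose origin is the TCP and whose axes are the flange's). Camera axes: x right, y up, looking along -z (the intrinsics and any distortion apply to the point x, -y, -z); pixel columns grow to the right and rows downward; lengths in m; the calibration is good to about 2 mm. A picture is of the moment at which its call begins: read the wrist's pose just before it. There is no depth.
- r.hand_in(): hands the job in; it is judged then, once.
Trained networks look in a picture, given as the dict that the camera call returned (one of the last four; its "shot" number tells which), for a name from the list of things; names that differ only in an ending like _2 or _b are one class to them, and where a whole thing is asked for, a point or a joint stands for the part that bears it (a point fixed in the world has none). Each returns a list of dicts, best first, with "score" (0 to 1); they miss things now and then, are a little off and sometimes report something else, mostly with a low value. They report only what shows in the picture. A call takes as long as a camera call.
- viewer.trace(picture, thing): "pixels" (480x640 bool, what is visible of it) and "rect" ([left, top, right, bottom] in pixels, round what is visible of it).
The state is a dict: "clock": time; "joints": joint angles; "qvel": joint speeds; "tau": joint torques, N m; "tcp_pos": TCP position; "orientation": TCP orientation; "contact_force": force on the tool from outside, world axes, zero at the start; "moment": the same for the moment, N m; "grip_width": finger opening in m; "gripper_force": force on a finger pad.
Only numpy, scipy, OpenCV 4.12 (cv2) and the standard library are available. Lean on these libraries where they do the work, as an engineer would, in place of code of your own. Each camera call takes 0.05 s, during which the arm holds its last target. There are 200 camera calls.

## Task

I need the socket under the bench trunking, but its four covers look alike: three are blanks clipped shut and one is a pivoting access cover. Press down on the covers' black pads one after another until you find the one that rocks, then push that cover all the way open with the fingertips, past upright onto its stop, and leave it standing open. Press and push only, with no pinching or gripping of the cover, and leave the solder spool, tape roll, flux bottle and cutters where they are.

Things in the scene. Friction and masses are not known exactly. Their poses are not given: they have to be found in the camera images.
- trunking: Fixed aluminium bench trunking, 152 (its x) by 544 (y, its length) by 75 mm high. Origin: centre of its underside, on the bench; x points away from the robot at zero yaw, z up. Four bays in a row at y = +156, +52, -52, -156 mm, each under an identical cover flush with the top: 132 mm (x -66 to +66) by 98 mm, 6 mm thick. Solid flat decks 62 mm long at both ends. Blank covers are rigid.
- pad_1 (a point): Centre of the black rubber push pad of the cover in the first bay (y = +156 mm), on its top face, 75 mm above the bench, at x = +46 mm of the trunking. On each cover the pad (tail) runs from x = +16 to +66 mm, the grey facing (leaf) from x = -66 to +16 mm. The pad alone is to be pressed; pressing the grey leaf does nothing.
- pad_2 (a point): The same point on the second bay's cover (y = +52 mm).
- pad_3 (a point): The same point on the third bay's cover (y = -52 mm).
- pad_4 (a point): The same point on the fourth bay's cover (y = -156 mm). These four points are fixed to the trunking and do not sink with a cover. The bay below each cover is empty, at least 45 mm deep under the pad.
- hatch (a joint): Opening angle (rad) of the one pivoting cover, in an unknown bay. Pivot line: along y at trunking x = +16 mm, 71 mm above the bench. 0 closed; 2 to 5 N on its pad sinks the pad and raises the leaf, whose free edge is 82 mm from the pivot and then can be pushed up and over to +x. 1.57 leaf upright; 1.83 fully open on its stop, leaning to +x. Stiff pivot (0.045 N m): stays where left.
- spool: Solder spool with blue flanges, 48 mm diameter, 32 mm high, standing on one end deck of the trunking (either end). Origin: centre of its underside. Leave alone.
- tape: Yellow tape roll lying flat, 48 mm outer diameter, 34 mm bore, 18 mm high, on the other end deck of the trunking. Origin: centre of its underside. Leave alone.
- flux: Small amber flux bottle, 30 mm diameter, 62 mm high, standing on the bench behind the trunking (+x side). Origin: centre of its underside. Leave alone.
- cutters: Side cutters with yellow handles lying on the bench in front of the trunking (robot side), 140 mm long, 52 mm wide, 12 mm high. Origin: at bench height amid the handles, 84 mm behind the tip of the jaws; x along the tool towards the jaws. Leave alone.

How it is judged:
By the outcome, as a careful person would: the job done as asked, in the order asked, and still so for the second after the job is handed in, with the robot touching nothing.
It also fails if it takes over 51 s, if anything falls off the work surface, if the arm or the gripper's body presses on something with over 40 N, if the wrist force passes 120 N, or if a joint passes its speed limit or range.

## Working session

There is one attempt and no reset: what is moved stays moved. The work goes in short steps, Python scripts to look and compute and a tool call to move; the robot and the scene stay as the last step left them, time stands still between calls to the robot, and variables do not carry over. Pictures are saved under pics/ and viewed, at most 10 in all, crops included, and the job is handed in when it is done.

Besides the shell and the picture viewer there is one more tool, called as name(argument=value, ...) on one line, values as JSON. play_rows: Moves the arm, as the interface text tells. Shifts and turns lie within -1 to 1; 1 stands for 0.2 m of shift or pi/2 rad of turn. Its arguments: {"type":"object","properties":{"commands":{"type":"array","items":{"type":"array","items":{"type":"array","items":{"type":"number","minimum":-1,"maximum":1}}}},"grip_force":{"type":"number"}},"required":["commands"]}

```bash
mkdir -p pics
cat > h.py <<'E'
import numpy as np,cv2
from bench import get_obs,viewer,r
def grab(n,f=None):
    p=viewer.grab_frame(n)
    if f: cv2.imwrite('pics/'+f,cv2.cvtColor(p['pixels'],cv2.COLOR_RGB2BGR))
    return p
def ray(p,uv,z):
    f=240/np.tan(np.radians(p['fovy'])/2); M=np.linalg.inv(p['world_to_cam'])
    d=M[:3,:3]@np.array([(uv[0]-p['cx'])/f,-(uv[1]-p['cy'])/f,-1]); o=M[:3,3]
    return o+d*(z-o[2])/d[2]
E
python3 - <<'E'
from h import *
o=get_obs();print(o)
for n in('top','scene'):
    p=grab(n,n+'.png');print(n,[k for k in p],p['fovy'],p['cx'],p['cy'],p['world_to_cam'])
    for t,z in(('trunking',.075),('spool',.107),('tape',.093),('flux',.062),('cutters',.01),('pad_1',.075),('hatch',.075)):
        for q in viewer.trace(p,t)[:5]:
            m=q['pixels'];
            if m.sum()<5: continue
            v,u=np.nonzero(m);print(t,q['score'],q['rect'],m.sum(),ray(p,(u.mean(),v.mean()),z).round(3))
E
```

```text
{'clock': 0.0, 'joints': array([-1.37408662,  0.47780919,  0.02234864,  1.55644681, -0.01149414,
        1.10928366, -0.08310827]), 'qvel': array([-2.63777420e-05, -8.20264838e-04,  6.83048941e-04, -5.51977695e-04,
       -2.18140449e-03,  8.12779738e-04,  3.33187818e-04]), 'tau': array([-5.84139307e-04, -5.96439278e+01,  1.60784058e+00, -2.81192780e+01,
        1.24993184e-02,  9.48058383e-03,  3.55157184e-07]), 'tcp_pos': array([0.20242037, 0.6433205 , 0.23032175]), 'orientation': array([-4.76909811e-01, -3.10504799e+00,  2.84906787e-03]), 'contact_force': array([-0.8048362 ,  0.43296695, -0.12976139]), 'moment': array([ 0.05654746, -0.0181271 ,  0.00638629]), 'gripper_force': 0.0, 'grip_width': 0.0852572996991063}
top ['pixels', 'fovy', 'cx', 'cy', 'world_to_cam', 'shot'] 42.472821894993885 325.9854840247238 237.73779243699906 [[-0.02890899 -0.99949958 -0.0128396   0.04809723]
 [ 0.98458797 -0.03068948  0.17217629 -0.57422029]
 [-0.17248417 -0.00766427  0.98498247 -1.1513388 ]
 [ 0.          0.          0.          1.        ]]
trunking 0.96 [218.6, 220.4, 506.0, 314.1] 7304 [ 0.5
[... 710 characters left out ...]
0.76376145  0.31894448  0.5611977  -1.32935121]
 [ 0.          0.          0.          1.        ]]
trunking 0.86 [151.1, 179.6, 453.6, 330.0] 14174 [0.602 0.024 0.075]
spool 0.85 [410.1, 246.4, 440.5, 280.4] 883 [0.58  0.209 0.107]
tape 0.58 [190.5, 173.5, 213.9, 191.1] 369 [ 0.469 -0.263  0.093]
flux 0.8 [253.5, 270.3, 270.3, 307.8] 502 [ 0.686 -0.016  0.062]
cutters 0.25 [151.3, 180.5, 454.5, 331.3] 13666 [ 0.523 -0.011  0.01 ]
cutters 0.21 [410.4, 244.0, 442.4, 280.7] 940 [0.446 0.193 0.01 ]
pad_1 0.75 [150.1, 182.8, 453.1, 329.7] 14264 [0.602 0.025 0.075]
hatch 0.9 [183.2, 183.0, 261.9, 225.7] 1746 [ 0.509 -0.19   0.075]
hatch 0.56 [186.7, 174.0, 216.9, 190.8] 404 [ 0.441 -0.284  0.075]
```

View pics/top.png

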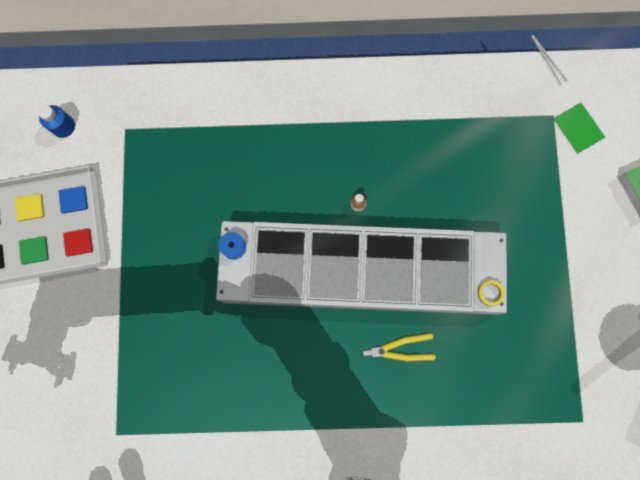

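View pics/scene.png

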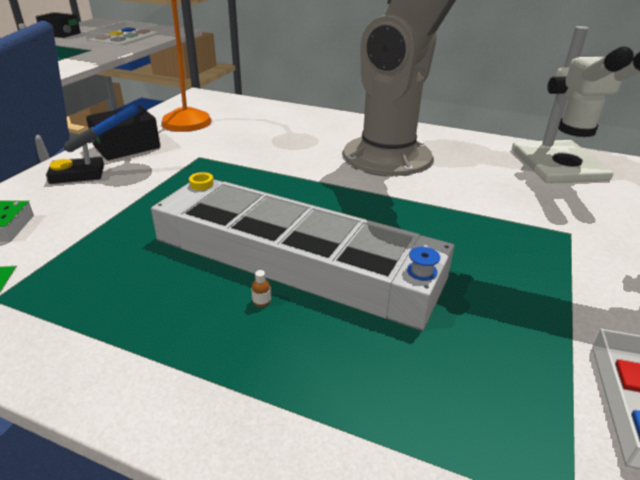

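The top view shows the trunking spanning (218,222) to (507,312), with dark pads near (280,242), (335,244), (389,247) and (445,249). The spool is at (232,245), the tape at (491,293), the flux bottle at (358,202) and the cutters at (400,350). The scene view agrees with this layout.

Run:
```python
from h import *
from scipy.spatial.transform import Rotation as R
for n,box in(('top',(240,225,480,265)),('scene',(180,195,405,280))):
    p=grab(n); g=p['pixels'].max(2); m=np.zeros_like(g); x0,y0,x1,y1=box
    m[y0:y1,x0:x1]=(g[y0:y1,x0:x1]<60)*255
    k,l,s,c=cv2.connectedComponentsWithStats(m)
    P=[]
    for i in range(1,k):
        if s[i,4]>150: w=ray(p,c[i],.075);P.append(w);print(n,s[i],c[i].round(1),w.round(4))
    P=np.array(sorted(P,key=lambda w:-w[1]))
    if len(P)==4:
        d=P[0]-P[3];print('len',np.linalg.norm(d),'yaw',np.arctan2(-d[0],d[1]),'mean',P.mean(0))
print(R.from_rotvec(get_obs()['orientation']).as_matrix().round(4))
```

```text
top [258 231  46  23 927] [280.2 242.1] [0.5653 0.118  0.075 ]
top [313 234  45  22 927] [335.2 244.5] [0.5574 0.0136 0.075 ]
top [367 236  46  23 951] [389.8 246.8] [ 0.5499 -0.0899  0.075 ]
top [422 238  43  22 780] [440.5 248.4] [ 0.5438 -0.1857  0.075 ]
len 0.30438471014516355 yaw -0.07069516056278663 mean [ 0.55410045 -0.03601254  0.075     ]
scene [187 204  50  21 522] [211.7 213.8] [ 0.5432 -0.1927  0.075 ]
scene [233 217  52  23 597] [259.1 228.1] [ 0.5509 -0.0889  0.075 ]
scene [284 232  54  25 689] [310.8 243.7] [0.5586 0.015  0.075 ]
scene [338 248  58  27 801] [367.2 260.7] [0.5662 0.1183 0.075 ]
len 0.31181739992178903 yaw -0.0736764054065717 mean [ 0.55470709 -0.0370742   0.075     ]
[[-0.9539  0.3001  0.    ]
 [ 0.3001  0.9539  0.    ]
 [-0.      0.     -1.    ]]
```

play_rows(commands=[[[1,-0.85,-0.65,0,0],[1,-0.85,-0.65,0,0],[1,-0.85,-0.65,0,0],[1,-0.85,-0.65,0,0],[1,-0.85,-0.65,0,0],[1,-0.85,-0.65,0,0]]])

```text
clock: 1.4
tcp_pos: [0.3319, 0.4615, 0.2316]
orientation: [0.493, 3.1, -0.005]
contact_force: [0.9, -0.2, 0.5]
grip_width: 0.0123
gripper_force: 0.0
```

play_rows(commands=[[[1,-0.85,-0.65,0,0],[1,-0.85,-0.65,0,0],[1,-0.85,-0.65,0,0],[1,-0.85,-0.65,0,0],[1,-0.85,-0.65,0,0],[1,-0.85,-0.65,0,0]]])

```text
clock: 1.9
tcp_pos: [0.4536, 0.2862, 0.2318]
orientation: [0.493, 3.1, -0.003]
contact_force: [0.2, -0.1, 0.1]
grip_width: -0.0
gripper_force: 0.0
```

play_rows(commands=[[[1,-0.85,-0.65,0,-0.147],[1,-0.85,-0.65,0,-0.147],[1,-0.85,-0.65,0,-0.147],[1,-0.85,-0.65,0,-0.147],[1,-0.85,-0.65,0,-0.147],[1,-0.85,-0.65,0,-0.147],[1,-0.85,-0.65,0,-0.147],[1,-0.85,-0.65,0,-0.147],[1,-0.85,-0.65,0,-0.147]]])

```text
clock: 2.65
tcp_pos: [0.5714, 0.1205, 0.2311]
orientation: [-0.113, -3.139, -0.001]
contact_force: [0.2, 0.9, -0.2]
grip_width: 0.0001
gripper_force: 0.0
```

```bash
cat >> h.py <<'E'
from scipy.spatial.transform import Rotation as R
O=np.array([.5138,-.0340,0]);yaw=-.0735
Tr=R.from_rotvec([0,0,yaw]).as_matrix()
def T(x,y,z): return O+Tr@np.array([x,y,z])/1000
def wproj(p,o,w):
    f=240/np.tan(np.radians(p['fovy'])/2); t=R.from_rotvec(o['orientation']).as_matrix().T@(w-o['tcp_pos'])
    H=p['hand_eye']; c=H[:3,:3].T@(t-H[:3,3]); return p['cx']+f*c[0]/-c[2], p['cy']-f*c[1]/-c[2]
E
python3 - <<'E'
from h import *
o=get_obs();print(o['tcp_pos'],o['orientation'])
p=grab('wrist');im=cv2.cvtColor(p['pixels'],cv2.COLOR_RGB2BGR)
for y in(156,52,-52):
    for x,dy in((66,49),(66,-49),(16,49),(16,-49),(46,0),(-66,49),(-66,-49)):
        u=wproj(p,o,T(x,y+dy,75)); cv2.circle(im,tuple(int(round(a)) for a in u),3,(0,0,255),-1)
cv2.imwrite('pics/w1.png',im)
E
```

```text
[0.57139896 0.12045317 0.23113459] [-1.13408425e-01 -3.13883504e+00 -1.16087993e-03]
```

View pics/w1.png

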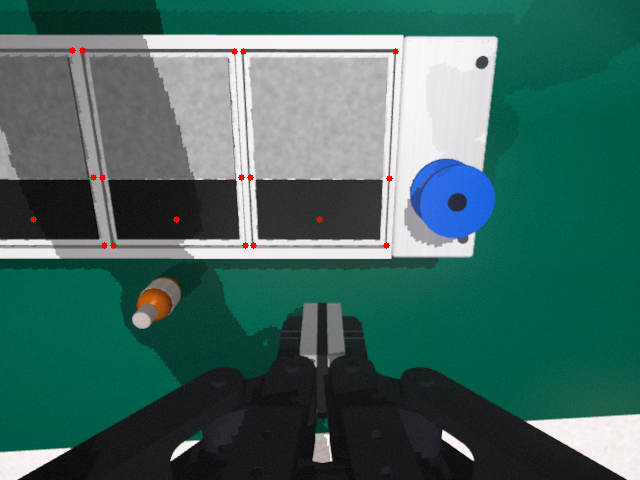

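The wrist view confirms the pose: the projected pad and cover corners fall on the drawn ones, for example (390,179) and (387,245). Next I press pad 1.

play_rows(commands=[[[1,0,0.01,0.4,0],[1,0,0.01,0.7,0],[1,0,0.01,0.74,0],[1,0,0.01,0.74,0],[1,0,0.01,0.76,0],[1,0,0.01,0.78,0],[1,0,0.01,0.79,0],[1,0,0.01,0.8,0],[1,0,0.01,0.8,0]]])

```text
clock: 3.45
tcp_pos: [0.5704, 0.1224, 0.0751]
orientation: [-0.114, -3.136, -0.003]
contact_force: [-14.0, -1.9, 27.1]
grip_width: 0.0001
gripper_force: 13.3
```

play_rows(commands=[[[1,0,0,-0.12,0],[1,0,-0.2,-0.12,0],[1,0,-0.4,-0.12,0],[1,0,-0.54,-0.12,0],[1,0,-0.54,-0.08,0],[1,0,-0.54,-0.04,0],[1,0,-0.54,-0.02,0],[1,0,-0.54,-0.01,0],[1,0,-0.54,-0.01,0]]])

```text
clock: 4.2
tcp_pos: [0.5647, 0.0148, 0.0751]
orientation: [0.112, 3.139, 0.002]
contact_force: [-5.6, -0.7, 17.2]
grip_width: -0.0002
gripper_force: 8.8
```

play_rows(commands=[[[1,0,0,-0.12,0],[1,0,-0.2,-0.12,0],[1,0,-0.4,-0.12,0],[1,0,-0.52,-0.12,0],[1,0,-0.52,-0.08,0],[1,0,-0.52,-0.04,0],[1,0,-0.52,-0.02,0],[1,0,-0.52,0,0],[1,0,-0.52,0,0]]])

```text
clock: 4.95
tcp_pos: [0.5566, -0.0878, 0.075]
orientation: [-0.111, -3.138, -0.004]
contact_force: [-10.2, 1.5, 25.5]
grip_width: 0.0
gripper_force: 12.8
```

play_rows(commands=[[[1,0,0,-0.12,0],[1,0,-0.2,-0.12,0],[1,0,-0.4,-0.12,0],[1,0,-0.52,-0.12,0],[1,0,-0.52,-0.08,0],[1,0,-0.52,-0.04,0],[1,0,-0.52,-0.02,0],[1,0,-0.52,0,0],[1,0,-0.52,0,0]]])

```text
clock: 5.7
tcp_pos: [0.5491, -0.1916, 0.0722]
orientation: [-0.111, -3.138, -0.002]
contact_force: [0.1, -0.2, -0.8]
grip_width: 0.0
gripper_force: 0.0
```

Pad 4 sinks, so that is the pivoting cover. I press it further down.

play_rows(commands=[[[1,0,0,0.02,0],[1,0,0,0.04,0],[1,0,0,0.06,0],[1,0,0,0.08,0],[1,0,0,0.1,0],[1,0,0,0.1,0]]])

```text
clock: 6.2
tcp_pos: [0.5488, -0.1946, 0.0525]
orientation: [0.116, 3.139, -0.001]
contact_force: [1.5, -0.1, 0.1]
grip_width: -0.0003
gripper_force: 0.3
```

Run:
```python
from h import *
a=grab('scene')['pixels'][120:280,100:320];b=grab('wrist')['pixels']
a=cv2.resize(a,(440,320));b=cv2.resize(b,(360,270));c=np.zeros((320,800,3),np.uint8);c[:,:440]=a;c[:270,440:]=b
cv2.imwrite('pics/c2.png',c[:,:,::-1])
```

```text
(no output)
```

View pics/c2.png

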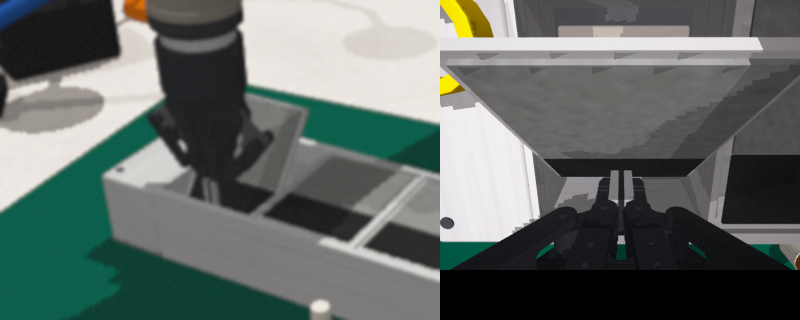

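The leaf is up at roughly 45° and shows in both views: its free edge is at row 45 of the wrist crop, and no gripper part touches it. Next I go over the leaf to its robot side.

play_rows(commands=[[[1,0,0,-0.2,0],[1,0,0,-0.4,0],[1,0,0,-0.65,0],[1,0,0,-0.7,0],[1,0.2,0,-0.7,0],[1,0.4,0,-0.7,0],[1,0.65,0,-0.7,0],[1,0.65,0,-0.7,0],[1,0.65,0,-0.5,0],[1,0.65,0,-0.27,0],[1,0.65,0,-0.27,0],[1,0.65,0,-0.27,0]]])

```text
clock: 7.3
tcp_pos: [0.4169, -0.1843, 0.1056]
orientation: [-0.117, -3.133, -0.001]
contact_force: [0.2, -0.5, -1.1]
grip_width: -0.0003
gripper_force: 0.0
```

Run:
```python
from h import *
o=get_obs();print(o['tcp_pos'],Tr.T@(o['tcp_pos']-O),o['contact_force'])
a=grab('scene')['pixels'][100:260,100:320];b=grab('wrist')['pixels']
a=cv2.resize(a,(440,320));b=cv2.resize(b,(360,270));c=np.zeros((320,800,3),np.uint8);c[:,:440]=a;c[:270,440:]=b
cv2.imwrite('pics/c3.png',c[:,:,::-1])
```

```text
[ 0.41687959 -0.18433065  0.10564757] [-0.08561937 -0.15704201  0.10564757] [ 0.22587652 -0.47830673 -1.09895686]
```

View pics/c3.png

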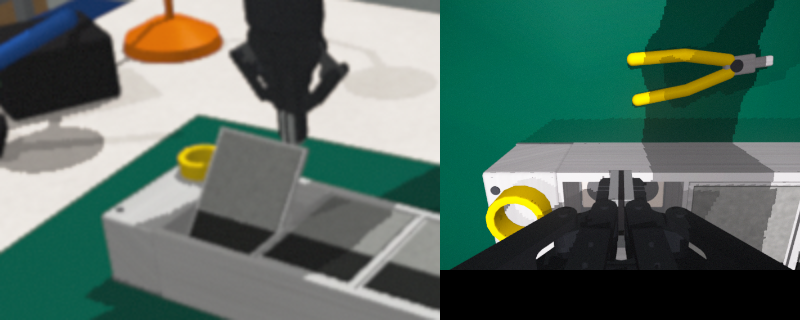

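The leaf stands half open, with its top edge at (220,130)–(305,152) in the crop. The closed fingertips are behind it on the robot side, so I push towards +x.

play_rows(commands=[[[1,-0.06,0,0,0],[1,-0.12,0,0,0],[1,-0.17,0,-0.02,0],[1,-0.22,0,-0.05,0],[1,-0.27,0,-0.08,0],[1,-0.32,0,-0.1,0],[1,-0.37,0,-0.12,0],[1,-0.41,0,-0.13,0],[1,-0.45,0,-0.13,0],[1,-0.48,0,-0.13,0],[1,-0.5,0,-0.13,0],[1,-0.5,0,-0.13,0]]])

```text
clock: 8.4
tcp_pos: [0.5197, -0.1921, 0.133]
orientation: [0.116, 3.139, -0.0]
contact_force: [-0.4, -0.1, 0.2]
grip_width: -0.0001
gripper_force: 0.0
```

play_rows(commands=[[[1,-0.01,0,0,0],[1,-0.02,0,0,0],[1,-0.03,0,0,0],[1,-0.03,0,0,0]]])

```text
clock: 8.73
tcp_pos: [0.5238, -0.1925, 0.1329]
orientation: [-0.116, -3.137, -0.001]
contact_force: [-3.5, -0.3, 1.5]
grip_width: -0.0004
gripper_force: 1.9
```

play_rows(commands=[[[1,-0.01,0,0,0],[1,-0.015,0,0,0],[1,-0.015,0,0,0]]])

```text
clock: 8.98
tcp_pos: [0.5242, -0.1926, 0.1327]
orientation: [-0.117, -3.132, -0.003]
contact_force: [-11.6, 2.1, 7.9]
grip_width: 0.0006
gripper_force: 6.6
```

The force rises without any further motion, so the leaf is on its stop. I back off and look.

play_rows(commands=[[[1,0.05,0,0,0],[1,0.15,0,0,0],[1,0.3,0,0,0],[1,0.45,0,-0.1,0],[1,0.45,0,-0.4,0],[1,0.45,0,-0.4,0],[1,0.45,0,-0.4,0]]])

```text
clock: 9.57
tcp_pos: [0.4407, -0.1871, 0.2179]
orientation: [0.117, 3.129, -0.002]
contact_force: [0.6, -0.2, 0.0]
grip_width: 0.0002
gripper_force: 0.0
```

Run:
```python
from h import *
o=get_obs();print(o['tcp_pos'],o['contact_force'])
a=grab('scene')
for th in (1.57,1.83):
    w=[T(16-82*np.cos(th),-156+s*49,71+82*np.sin(th)) for s in(1,-1)]
    f=240/np.tan(np.radians(a['fovy'])/2);M=a['world_to_cam']
    for q in w:
        c=M[:3,:3]@q+M[:3,3];print(th,a['cx']+f*c[0]/-c[2],a['cy']-f*c[1]/-c[2])
x=cv2.resize(a['pixels'][100:340,100:480],None,fx=2,fy=2)
cv2.imwrite('pics/c4.png',x[:,:,::-1])
```

```text
[ 0.44073988 -0.18713952  0.21790125] [ 0.61306998 -0.16804029  0.03398634]
1.57 238.24204631686774 176.7080138299498
1.57 194.10712867605645 165.19468833657663
1.83 231.5653079161421 182.98652178455205
1.83 187.02036027088087 171.0440559967271
```

View pics/c4.png

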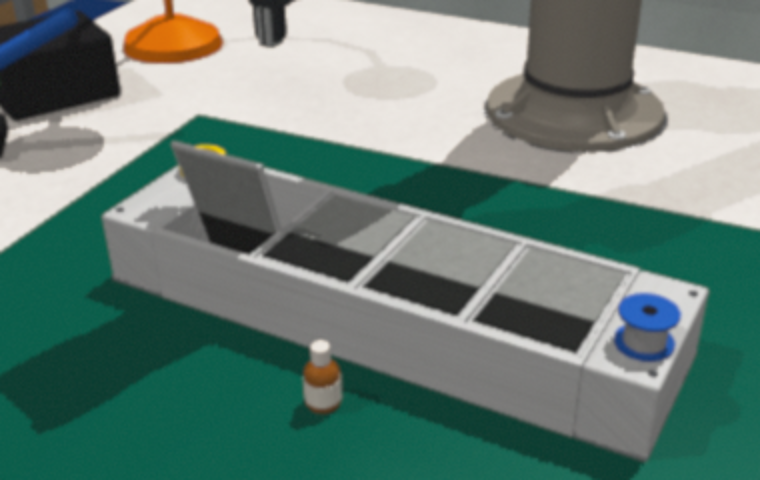

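The leaf's top corners are at (175,143) and (262,168) in the crop, which is about (187,171) and (231,184) in the full picture. That matches the prediction for 1.83 rad. The spool and flux bottle stand where they were, and the tape is still visible behind the leaf.

```bash
python3 -c "
from h import *
print(r.hand_in())"
```

```text
the job is handed in; nothing more can be done
None
```

The pivoting cover is in bay 4 (pads 1–3 were rigid when pressed); it now stands open on its stop at about 1.83 rad, nothing else was touched, and the job is handed in.

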